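# Fit the last leg to an upturned shelf

## Robot

A 6-joint arm with a two-finger parallel gripper is mounted at the origin on the work surface. World frame = base frame: x ahead of the robot, y to its left, z up, the work surface at z = 0. Lengths are in m, angles in rad, forces in N, time in s.
With the tool pointing down it reaches from about 0.35 to 0.775 m from the base axis. Payload 7.3 kg.
Tool frame: the origin (TCP) lies between the finger pads; the fingertips stand tip_reach ahead of it and the grasp point (between the pads) is the TCP (tip_reach is the distance from the TCP to the fingertips, in m); z points along the fingers, y is the line along which they close (so a half turn about z gives the same grasp; the last joint's range is limited). The gripper opens to 92 mm and grips with 3 to 60 N. Pads are 19 mm wide; open, the fingers measure 130 mm over their backs; the gripper's body (75 mm by 190 mm) begins 47 mm behind the grasp point.
Start: joints at [-1.438, 0.342, 1.524, -0, 1.275, -0.146], TCP at [0.145, -0.505, 0.246] pointing down, gripper open.
Joint ranges: [-2.53, 2.53], [-0.77, 2.02], [0.04, 2.7], [-1, 4.14], [0.28, 2.66], [-3.11, 3.11]. Speed limits (rad/s): [2.57, 2.57, 3.14, 3.14, 3.14, 3.14].

## Interface

Orientations are given as a unit quaternion [x, y, z, w].
In Python, from bench import movep, line_to, move_joints, gripper_open, close, sleep, ik, read_state, snapshot, Unreachable, finish_job, find_in, tip_reach gives the robot as it stands. The module is installed in compiled form; this text tells all that it offers. Calls block until the motion is done:
- movep(position, orientation): joint-space move of the TCP to a pose.
- line_to(position, rotation=None, rate=0.15): straight line of the TCP; rotation=None keeps the orientation; rate is the mean speed in m/s.
- move_joints(angles): joint-space move.
- gripper_open() and close(effort=None): open the fingers fully, or close them until they stop; effort is the grip in N (None keeps the last).
- sleep(seconds).
- ik(position, orientation): joint angles nearest the present ones, or None.
- read_state(): the state.
- snapshot(name): name is "scene" or "top"; returns a dict with "pixels" (384x512x3 uint8, red, green, blue), "fx", "fy", "cx", "cy" (pixels), "R" (3x3) and "t" (3): a world point X has camera coordinates R X + t. Camera axes: x right, y down, z forward; pixel columns grow to the right and rows downward; lengths in m; the calibration is good to about 2 mm. A picture is of the moment at which its call begins. There is no depth.
A pose or a line that the arm cannot do raises Unreachable and nothing moves.
- finish_job(): hands the job in; it is judged then, once.
Trained networks look in a picture, given as the dict that the camera call returned (one of the last four; its "shot" number tells which), for a name from the list of things; names that differ only in an ending like _2 or _b are one class to them, and where a whole thing is asked for, a point or a joint stands for the part that bears it (a point fixed in the world has none). Each returns a list of dicts, best first, with "p" (0 to 1); they miss things now and then, are a little off and sometimes report something else, mostly with a low value. They report only what shows in the picture. A call takes as long as a camera call. They do not tell look-alikes from the thing itself.
- find_in(picture, name): "xyz" ([x, y, z] in m, in world coordinates, good to about 4 mm: the middle of the surface that is visible of it).
The state is a dict: "clock": time; "joints": joint angles; "qvel": joint speeds; "joint_torque": joint torques, N m; "ee_pos": TCP position; "orientation": TCP orientation; "contact_force": force on the tool from outside, world axes, zero at the start; "torque": the same for the moment, N m; "finger_gap": finger opening in m; "gripper_force": force on a finger pad.
Only numpy, scipy, OpenCV 4.12 (cv2) and the standard library are available. Lean on these libraries where they do the work, as an engineer would, in place of code of your own. Each camera call takes 0.05 s, during which the arm holds its last target. There are 200 camera calls.

## Task

Fit the loose rectangular wooden leg to the empty mount on the upturned shelf board: stand it plug-down in the mount, turn it there without forcing it until the plug drops fully home, then turn it on, either way, until its wide faces run parallel to the board's long edges like the three fitted legs, so that it is locked. Let go of it, and leave the other things on the table where they are.

Things in the scene. Friction and masses are not known exactly. Their poses are not given: they have to be found in the camera images.
- leg: The loose wooden leg, standing plug-down on the table, 142.5 mm tall, 0.2 to 0.4 kg. Origin: centre of the plug's flat underside; z up along the leg, x along its wide side. Wood 56 mm (x) by 32 mm (y), from z = 22.5 to 142.5 mm: grip it across the 32 mm near the top. Half a turn about z makes no difference.
- leg_key (a point): Middle of the key bar of the leg's steel plug, 11 mm above the leg's origin, same axes. The bar lies along x: 50 mm long in all, 9 mm thick (y), 6 mm high. It goes through a round boss 28 mm across, which runs from the leg's origin up to the wood and so stands out 8 mm below the bar.
- mount: The empty mount, fixed in one of the board's four corners: a plate 80 x 80 x 4 mm with a round steel cup 72 mm across, top 26 mm above this origin. Origin: centre of the plate's underside, on the board's face; axes parallel to the board's, z up. Inside the cup is a round cavity 53 mm across, floor at z = 4 mm. The cup does not turn under light forces.
- cup_top (a point): Centre of the cup's top face, mount's axes. The top is 5.5 mm thick, with a centre hole 31 mm wide and a slot 14 mm wide, 53 mm long through it. The boss enters the hole at any angle until the key bar rests on the top. The slot's direction is not reported: it differs each time, at least 33 degrees from the board's long edges; see it from above or feel for it by turning.
- cup_floor (a point): Centre of the cup's inner floor, 22 mm below its top. With bar and slot in line (within about 5 degrees) the leg drops 14 mm, until its plug stands on this floor (leg's origin here, wood within 1 mm of the cup's top). It can then be turned either way; turned off the slot it is locked in.
- board: The shelf board, lying upside down, fixed to the table: 240 mm (x) by 340 mm (y) by 18 mm, plywood. Origin: centre of its underside; its long edges run along y. Mounts sit at x = +-70, y = +-120 mm.
- fitted1: One of three legs already fitted (fixed): 80 x 80 x 4 mm plate, steel cup 72 mm across, and wooden leg 56 x 32 mm in section, its top 146.5 mm above the board's face (164.5 mm above the table). Origin: centre of the plate's underside. Its axes are parallel to the board's; the wide (56 mm) side lies along y.
- fitted2: One of three legs already fitted (fixed): 80 x 80 x 4 mm plate, steel cup 72 mm across, and wooden leg 56 x 32 mm in section, its top 146.5 mm above the board's face (164.5 mm above the table). Origin: centre of the plate's underside. Its axes are parallel to the board's; the wide (56 mm) side lies along y.
- fitted3: One of three legs already fitted (fixed): 80 x 80 x 4 mm plate, steel cup 72 mm across, and wooden leg 56 x 32 mm in section, its top 146.5 mm above the board's face (164.5 mm above the table). Origin: centre of the plate's underside. Its axes are parallel to the board's; the wide (56 mm) side lies along y.
- tin: Bystander: small tin 44 mm across, 35 mm tall, on the middle of the board. Origin: centre of its underside.
- tape: Bystander: tape roll lying flat, 100 mm across, 48 mm tall. Origin: centre of its underside.
- round_leg: Bystander: another kind of leg, round and tapered, 48 mm across at the top, 110 mm tall, no plug, standing. Origin: centre of its underside.
- hammer: Bystander: hammer lying flat, 260 mm long along x. Origin: underside, near the middle.
- driver: Bystander: screwdriver lying flat, about 200 mm long along x. Origin: underside, near the middle.
Things that resemble listed ones, but are neither listed nor needed, are in the scene too. What is shaped like the leg but blue, purple or turquoise is not meant.

How it is judged:
On the way, in this order (a step that is already met when the one before it is completed fails the run):
1. the leg's plug has dropped fully home in the mount, through the slot (z of leg in the frame of mount between -0.001 and 0.0075 m and horizontal distance between leg and mount below 0.006 m and angle between leg's own z axis and vertical below 0.1 rad and angle between the x axis of leg and the y axis of board, either way round above 0.3 rad), for 0.1 s.
2. the leg is turned to lock, its wide faces parallel to the board's long edges (z of leg in the frame of mount between -0.001 and 0.0075 m and horizontal distance between leg and mount below 0.006 m and angle between leg's own z axis and vertical below 0.1 rad and angle between the x axis of leg and the y axis of board, either way round below 0.14 rad), for 0.2 s.
At the end, for the whole second after the job is handed in: The leg stands upright (within 0.1 rad) in the mount, fully home (origin within 3.5 mm of the cup's floor and 6 mm of its axis), its wide faces within 0.14 rad (8 degrees) of parallel to the board's long edges, at rest and released (all of step 2 and linear speed of leg below 0.02 m/s and contact force between the fingers and leg below 0.1 N); the robot touches nothing.
It fails at once if the leg is forced against the mount (more than 60 N) (contact force between leg and mount above 60 N).
It fails at once if another loose thing is moved more than 40 mm (distance of any of tin, tape, round_leg, hammer, driver from where it was at the start of the episode above 0.04 m).
It also fails if it takes over 64 s, if anything falls off the work surface, if the arm or the gripper's body presses on something with over 40 N, if the wrist force passes 120 N, or if a joint passes its speed limit or range.

## Working session

There is one attempt and no reset: what is moved stays moved. The work goes in short steps, each a Python script; the robot and the scene stay as the last script left them, time stands still between calls to the robot, and variables do not carry over. Pictures are saved under pics/ and viewed, at most 10 in all, crops included, and the job is handed in when it is done.

```bash
mkdir -p pics
python3 - <<'E'
from bench import *
import cv2,numpy as np
print(tip_reach, read_state())
for n in ("scene","top"):
    s=snapshot(n); cv2.imwrite(f"pics/{n}0.png",cv2.resize(s["pixels"][:,:,::-1],(800,600),interpolation=cv2.INTER_CUBIC))
    print(n,s["fx"],s["cx"],s["cy"],np.round(s["R"],4).tolist(),np.round(s["t"],4).tolist())
    for o in ("leg","mount","cup_top","board","fitted1","tin","tape","round_leg","hammer","driver"):
        print(o,[(np.round(d["xyz"],3).tolist(),round(d["p"],2)) for d in find_in(s,o)][:6])
E
```

```text
0.019 {'clock': 0.0, 'joints': array([-1.43798184e+00,  3.42751247e-01,  1.52502664e+00, -3.20082889e-05,
        1.27537583e+00, -1.46002217e-01]), 'qvel': array([ 1.08967862e-05,  6.33531678e-04,  1.14582742e-04,  9.02471191e-04,
       -1.19495355e-03, -4.59012916e-04]), 'joint_torque': array([ 2.26861830e-04, -4.31240916e+01, -2.44219261e+01,  7.17903790e-02,
        5.59670012e-02, -1.20004215e-04]), 'ee_pos': array([ 0.14445052, -0.50434468,  0.24502677]), 'orientation': array([ 9.90297432e-01,  1.38961814e-01, -1.01601978e-05, -7.80613498e-04]), 'contact_force': array([ 0.56780415, -0.19206776, -0.80997342]), 'torque': array([ 0.00085498, -0.03130238, -0.01702495]), 'gripper_force': 0.0, 'finger_gap': 0.0920174240943867}
scene 375.207270382087 256.94602223341974 192.52166423504124 [[-0.2371, 0.9713, 0.0179], [0.5195, 0.1423, -0.8425], [-0.8209, -0.1905, -0.5384]] [0.1327, -0.1844, 1.4764]
leg [([0.528, 0.418, 0.091], 0.87), ([0.479, 0.27, 0.096], 0.82), ([0.39, 0.21, 0.085], 0.72), ([0.676, 0.419, 0.068], 0.37)]
mount [([0.62, 0.063, 0.037], 0.74), ([0.592, -0.167, 0.084], 0.4
[... 577 characters left out ...]
 -0.9976]] [0.0057, 0.449, 1.6379]
leg [([0.418, 0.369, 0.14], 0.84), ([0.455, 0.269, 0.136], 0.82), ([0.381, 0.201, 0.145], 0.73), ([0.502, 0.416, 0.131], 0.56), ([0.643, 0.266, 0.047], 0.41)]
mount [([0.603, 0.062, 0.029], 0.74), ([0.485, -0.439, 0.023], 0.44)]
cup_top [([0.604, 0.059, 0.025], 0.58)]
board [([0.524, -0.053, 0.015], 0.94)]
fitted1 [([0.454, 0.074, 0.047], 0.87), ([0.571, -0.168, 0.06], 0.74), ([0.437, -0.159, 0.045], 0.67)]
tin [([0.507, -0.022, 0.054], 0.72)]
tape [([0.641, 0.265, 0.047], 0.8)]
round_leg [([0.455, 0.072, 0.046], 0.69), ([0.261, 0.267, 0.022], 0.34)]
hammer [([0.486, -0.439, 0.025], 0.81)]
driver [([0.261, 0.268, 0.02], 0.69), ([0.572, -0.169, 0.059], 0.2)]
```

View pics/scene0.png

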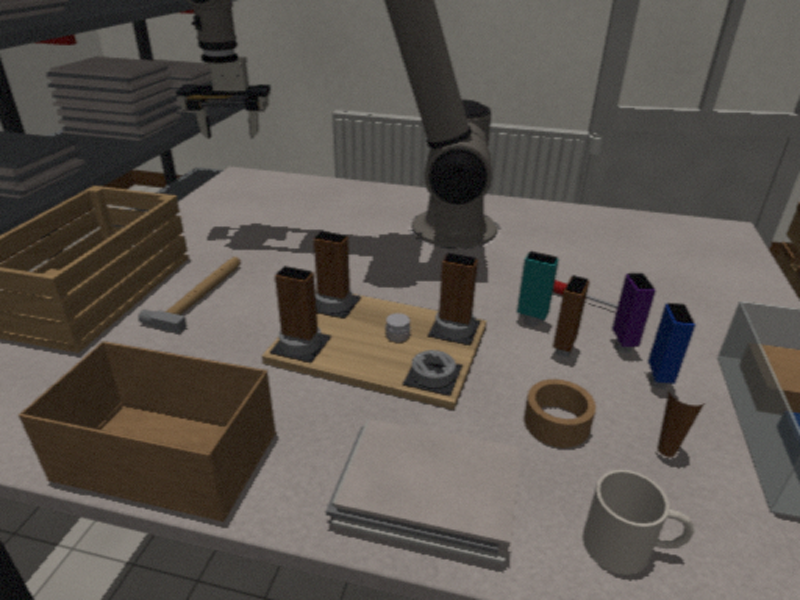

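View pics/top0.png

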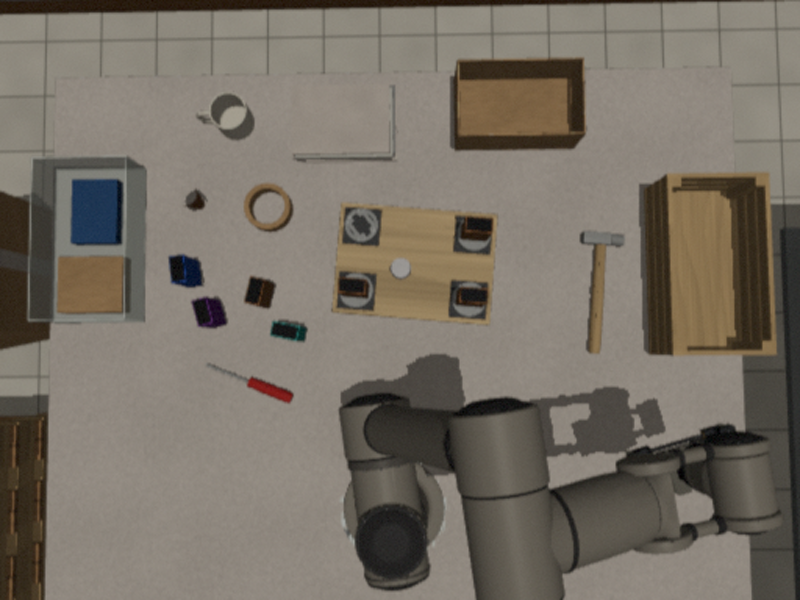

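Top view: the candidates are brown (260,291), teal (288,330), purple (208,312) and blue (183,270), plus the tapered round leg at (195,200). Only the brown one, scene (572,314), is wood, so that's the leg. The empty mount is at top (361,225), scene (433,368). Next I'll enlarge the leg and the mount.

```bash
cat > h.py <<'E'
import numpy as np,cv2
from bench import *
def ray(s,uv,z):
    d=np.array([(uv[0]-s["cx"])/s["fx"],(uv[1]-s["cy"])/s["fy"],1.]); R=np.array(s["R"]);t=np.array(s["t"])
    c=-R.T@t; w=R.T@d
    return c+w*(z-c[2])/w[2]
def proj(s,X):
    p=np.asarray(X)@np.array(s["R"]).T+np.array(s["t"])
    return np.c_[p[:,0]/p[:,2]*s["fx"]+s["cx"],p[:,1]/p[:,2]*s["fy"]+s["cy"]]
def crop(s,u,v,w,h,k):
    c=s["pixels"][v:v+h,u:u+w,::-1]
    return cv2.resize(cv2.convertScaleAbs(c,alpha=1.7),None,fx=k,fy=k,interpolation=cv2.INTER_CUBIC)
E
python3 - <<'E'
from h import *
import pickle
t=snapshot("top");s=snapshot("scene")
pickle.dump((t,s),open("shots.pkl","wb"))
a=np.hstack([crop(t,150,170,40,30,10),crop(t,211,129,40,30,10)])
b=np.hstack([crop(s,340,170,50,62,4.8) if 0 else crop(s,345,172,40,56,5),crop(s,255,218,60,42,5)[:210]] if 0 else [cv2.resize(crop(s,345,172,40,56,5),(214,300)),cv2.resize(crop(s,252,216,56,40,7),(420,300)),np.zeros((300,166,3),np.uint8)])
cv2.imwrite("pics/crops.png",np.vstack([a,b]))
E
```

```text
(no output)
```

View pics/crops.png

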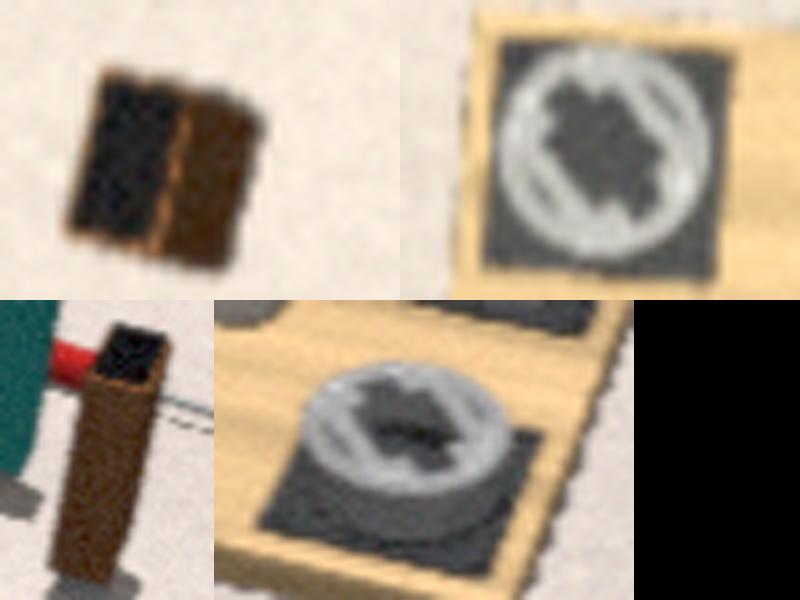

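The crop confirms the brown leg, with its top-face centre at about top px (163,186) and scene px (369.8,182.6). The empty cup is centred at top (231.5,144) and scene (277.6,233). Its slot runs from upper left to lower right in the top view; the two closed grooves beside it are only decoration. Next I'll triangulate both and measure the angles.

```bash
cat >> h.py <<'E'
def tri(t,uv,s,uv2):
    P=lambda q:np.array([[q["fx"],0,q["cx"]],[0,q["fy"],q["cy"]],[0,0,1]])@np.c_[q["R"],q["t"]]
    X=cv2.triangulatePoints(P(t),P(s),np.array(uv,float).reshape(2,1),np.array(uv2,float).reshape(2,1)); return (X[:3]/X[3]).ravel()
def rectify(t,c,z,half=0.06,res=0.0005):
    g=np.arange(-half,half,res); X,Y=np.meshgrid(c[0]+g,c[1]+g,indexing="ij")
    uv=proj(t,np.c_[X.ravel(),Y.ravel(),np.full(X.size,z)]).astype(np.float32).reshape(*X.shape,2)
    return cv2.remap(t["pixels"],uv[...,0],uv[...,1],cv2.INTER_LINEAR),g
E
python3 - <<'E'
from h import *
import pickle
t,s=pickle.load(open("shots.pkl","rb"))
print("leg tri",tri(t,(163,186),s,(369.8,182.6)),"cup tri",tri(t,(231.5,144),s,(277.6,233)))
print("leg top ray",ray(t,(163,186),.1425),ray(s,(369.8,182.6),.1425),"cup rays",ray(t,(231.5,144),.044),ray(s,(277.6,233),.044))
C=np.array([[102,70],[190,85],[160,252],[67,235]])/10+[150,170]
W=np.array([ray(t,c,.1425) for c in C])[:,:2];print("leg corners",W,W.mean(0))
for a,b in((0,3),(1,2)):
    d=W[a]-W[b];print("long",np.degrees(np.arctan2(d[1],d[0])),np.linalg.norm(d))
# black top face
im=t["pixels"][165:205,145:195].astype(int).sum(2); 
m=(im<75).astype(np.uint8); n,l,st,ce=cv2.connectedComponentsWithStats(m); i=1+st[1:,4].argmax(); print("dark",ce[i]+[145,165],st[i,4])
pts=np.argwhere(l==i)[:,::-1]+[145,165]; Wd=np.array([ray(t,p,.1425)[:2] for p in pts]); r=cv2.minAreaRect(Wd.astype(np.float32)*1000);print(r)
# board
b=t["pixels"].astype(int); m=((b[...,0]-b[...,2])>40).astype(np.uint8); m[:125]=0;m[215:]=0;m[:,:205]=0;m[:,325:]=0
pts=np.argwhere(m)[:,::-1]; Wb=np.array([ray(t,p,.018)[:2] for p in pts]); print("board",cv2.minAreaRect(Wb.astype(np.float32)*1000))
# cup: bright grey ring -> circle
c=ray(t,(231.5,144),.044)
im,g=rectify(t,c,.044); hsv=cv2.cvtColor(im,cv2.COLOR_RGB2HSV); m=((hsv[...,1]<50)&(hsv[...,2]>75)).astype(np.uint8)
n,l,st,ce=cv2.connectedComponentsWithStats(m); i=l[np.unravel_index(np.argmin(np.where(m>0,np.hypot(*np.meshgrid(g,g)),9)),m.shape)]
p=np.argwhere(l==i).astype(np.float32)
(cx,cy),rr=cv2.minEnclosingCircle(p); print("cup",c[0]+g[0]+cx*.0005,c[1]+g[0]+cy*.0005,rr*.0005)
gray=cv2.cvtColor(im,cv2.COLOR_RGB2GRAY)
th=np.radians(np.arange(0,180,5)); 
for R in (.018,.021,.024):
    v=[np.mean([gray[int(round(cx+k*R/.0005*np.cos(a))),int(round(cy+k*R/.0005*np.sin(a)))] for k in(1,-1)]) for a in th]
    print(R,np.round(v).astype(int).tolist()); w=np.clip(80-np.array(v),0,None); print(np.degrees(np.angle((w*np.exp(2j*th)).sum())/2))
E
```

```text
leg tri [0.4555589  0.27129099 0.13846477] cup tri [0.60115211 0.0612446  0.04069696]
leg top ray [0.45522733 0.26868964 0.1425    ] [0.46175692 0.27344177 0.1425    ] cup rays [0.60080962 0.05995576 0.044     ] [0.60482237 0.06375624 0.044     ]
leg corners [[0.48346357 0.27757614]
 [0.47850592 0.25000986]
 [0.42643842 0.25920017]
 [0.43199286 0.28827835]] [0.45510019 0.26876613]
long -11.746046114036925 0.052571585187793805
long -10.010031724945359 0.052872357555415264
dark [162.37078652 185.60674157] 89
((456.1666259765625, 270.8563537597656), (20.63068199157715, 44.684505462646484), 74.90129089355469)
board ((522.1748657226562, -51.43035888671875), (338.34033203125, 237.80238342285156), 84.87953186035156)
cup 0.6031664707057978 0.06241997494633957 0.03810939788818359
0.018 [75, 80, 80, 72, 63, 56, 52, 52, 52, 52, 58, 64, 70, 76, 74, 70, 67, 67, 72, 83, 94, 102, 106, 110, 110, 108, 110, 107, 103, 102, 95, 88, 84, 75, 71, 71]
40.94664133286363
0.021 [101, 106, 103, 92, 78, 62, 54, 52, 52, 55, 62, 74, 87, 100, 102, 99, 94, 96, 100, 106, 110, 114, 114, 114, 110, 109, 109, 110, 110, 112, 112, 111, 106, 102, 96, 97]
37.97689189951561
0.024 [114, 115, 114, 108, 92, 72, 65, 64, 62, 68, 80, 94, 110, 115, 116, 115, 114, 116, 114, 113, 112, 110, 105, 100, 96, 94, 91, 94, 100, 108, 112, 116, 116, 114, 113, 113]
35.91334899673601
```

```bash
cat >> h.py <<'E'
LEG=np.array([.4565,.2705]); CUP=np.array([.6027,.0618]); YL,YS,YB=-12,38,85
def q(deg): a=np.radians(deg)/2; return [np.cos(a),np.sin(a),0,0]
E
python3 - <<'E'
from h import *
for k in (0,180,-180):
    for p,y in((LEG,YL),(CUP,YL),(CUP,YS),(CUP,YB)):
        j=ik([*p,.2],q(y+k)); print(k,y,None if j is None else np.round(j,2))
E
```

```text
0 -12 [ 0.39  0.39  1.58 -0.    1.17  2.17]
0 -12 [-0.02  0.53  1.36 -0.    1.26  1.76]
0 38 [-0.02  0.53  1.36 -0.    1.26  0.88]
0 85 [-0.02  0.53  1.36 -0.    1.26  0.06]
180 -12 [ 0.39  0.39  1.58 -0.    1.17 -0.97]
180 -12 [-0.02  0.53  1.36 -0.    1.26 -1.39]
180 38 [-0.02  0.53  1.36 -0.    1.26 -2.26]
180 85 [-0.02  0.53  1.36 -0.    1.26 -3.08]
-180 -12 [ 0.39  0.39  1.58 -0.    1.17 -0.97]
-180 -12 [-0.02  0.53  1.36 -0.    1.26 -1.39]
-180 38 [-0.02  0.53  1.36 -0.    1.26 -2.26]
-180 85 [-0.02  0.53  1.36 -0.    1.26 -3.08]
```

Run:
```python
from h import *
movep([*LEG,.25],q(YL)); line_to([*LEG,.1225],rate=.12)
close(40); st=read_state(); print(st["finger_gap"],st["ee_pos"],st["gripper_force"],st["contact_force"])
line_to([*LEG,.33],rate=.15); sleep(.2); st=read_state(); print(st["clock"],st["ee_pos"],st["finger_gap"],st["contact_force"],st["torque"])
movep([*CUP,.33],q(YS-20)); line_to([*CUP,.2],rate=.12); sleep(.2)
st=read_state(); print(st["clock"],st["ee_pos"],st["contact_force"],st["torque"])
a=snapshot("top");s=snapshot("scene")
cv2.imwrite("pics/held.png",np.hstack([crop(a,201,114,60,60,6)[:, :360],crop(s,245,150,70,100,4)[:360,:]]))
```

```text
0.03224564036544732 [0.45656742 0.27052674 0.12247282] 39.81854796409607 [ 0.08491336  0.05909187 -0.33152036]
8.0417 [0.45638014 0.27044517 0.32945972] 0.03182406937979329 [-0.82517867  0.16998743 -3.07189215] [ 0.01305174  0.01661156 -0.01049126]
10.475 [0.60294064 0.06179552 0.20061036] [-0.2045096  -1.14236686 -3.47736503] [ 0.00201737 -0.00194425 -0.05346692]
```

View pics/held.png

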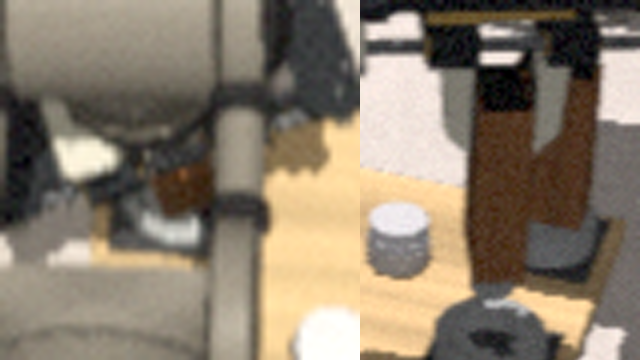

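The leg hangs upright in the fingers over the cup. Next I'll lower it with force checks, searching in small steps if the boss misses the hole.

```bash
cat >> h.py <<'E'
def fz(): 
    return np.mean([read_state()["contact_force"][2] for _ in range(1)])
def down(xy,z,zmin,yaw,lim=6,step=.001):
    "step down to first contact; returns commanded z, measured z, rise in force"
    f0=fz()
    while z>zmin:
        z-=step; line_to([*xy,z],q(yaw),rate=.02); f=fz()-f0
        if f>lim: break
    st=read_state(); return z,st["ee_pos"][2],f,st
E
python3 - <<'E'
from h import *
yaw=YS-20
line_to([*CUP,.172],q(yaw),rate=.08); sleep(.2)
offs=[(0,0)]+[(r*np.cos(a),r*np.sin(a)) for r,n in((.0018,6),(.0034,11)) for a in np.arange(n)*2*np.pi/n]
for o in offs:
    xy=CUP+o
    line_to([*xy,.1705],q(yaw),rate=.03); 
    z,m,f,st=down(xy,.1705,.157,yaw)
    print(np.round(o,4),round(z,4),round(m-.1225,4),round(f,1),np.round(st["torque"],2),round(st["clock"],1))
    if m<.162 or st["clock"]>35: break
print(xy.tolist(),st["contact_force"],st["finger_gap"])
E
```

```text
[0 0] 0.1575 0.0358 6.9 [ 0.05  0.44 -0.01] 14.8
[0.6027, 0.0618] [-2.09962193  0.01453649  3.85031394] 0.03175842761992155
```

The boss entered on the first try and the bar is resting on the cup's top (origin 36 mm). Now I'll turn it under light pressure until it drops.

Run:
```python
from h import *
z=.1575; yaw=YS-20
for i in range(20):
    yaw+=2; line_to([*CUP,z],q(yaw),rate=.03); st=read_state(); f=st["contact_force"][2]+3.2
    if f<3:   # follow down while free
        z,m,f,st=down(CUP,z,.1440,yaw,lim=6)
    elif f>10: z+=.0005
    print(yaw,round(z,4),round(st["ee_pos"][2]-.1225,4),np.round(st["contact_force"],1),np.round(st["torque"],2),round(st["clock"],1))
    if st["ee_pos"][2]<.149: break
    if st["clock"]>38: break
```

```text
20 0.1575 0.0358 [-2.1  0.5  6.3] [0.06 0.34 0.02] 15.0
22 0.1575 0.0358 [-0.8 -1.   6.3] [-0.02  0.29 -0.01] 15.3
24 0.1575 0.0357 [-0.9  0.9  5.7] [-0.07  0.07 -0.03] 15.5
26 0.1575 0.0356 [-0.4 -1.1  5.7] [-0.23 -0.03 -0.01] 15.8
28 0.1575 0.0356 [ 0.4 -1.8  4.9] [-0.38 -0.09 -0.13] 16.0
30 0.1575 0.0355 [-1.1 -1.8  5.2] [-0.46 -0.05 -0.09] 16.3
32 0.1575 0.0352 [ 0.  -3.6  4. ] [-0.61 -0.15 -0.09] 16.5
34 0.1435 0.022 [-2.1 -0.2  4.9] [ 0.07  0.51 -0.01] 20.3
```

It dropped home at yaw 34° (origin 22 mm). Next I'll turn it on to 85° and compare it with the fitted legs.

Run:
```python
from h import *
z=.1442; sleep(.2)
for yaw in list(np.arange(38,85,4))+[85]:
    line_to([*CUP,z],q(yaw),rate=.03); st=read_state()
    print(yaw,round(st["ee_pos"][2]-.1225,4),np.round(st["contact_force"],1),np.round(st["torque"],2),round(st["clock"],1))
    if np.abs(st["contact_force"]).max()>20 or abs(st["torque"][2])>2: break
sleep(.3); s=snapshot("scene")
cv2.imwrite("pics/turned.png",crop(s,165,130,150,130,5)[:600])
```

```text
38 0.022 [-0.8  0.3  2.6] [ 0.02  0.2  -0.01] 20.7
42 0.022 [-1.8 -0.2  3.9] [-0.15  0.2   0.03] 21.0
46 0.0219 [-0.5 -1.2  3.5] [-0.19  0.18 -0.05] 21.2
50 0.022 [-0.4  0.5  4.8] [-0.06  0.22  0.08] 21.5
54 0.0219 [-1.3 -0.   5.6] [ 0.1   0.3  -0.01] 21.7
58 0.022 [-2.5 -0.2  5. ] [0.18 0.31 0.01] 22.0
62 0.0219 [-0.6  0.7  6.4] [0.25 0.38 0.06] 22.2
66 0.0219 [-1.8  0.5  6.3] [0.19 0.44 0.02] 22.5
70 0.022 [-2.   1.5  7.6] [ 0.27  0.42 -0.02] 22.7
74 0.022 [-3.2  0.8  5.3] [0.29 0.48 0.07] 23.0
78 0.0219 [-1.6  1.5  6.9] [0.33 0.44 0.01] 23.2
82 0.022 [-1.9  0.5  6.5] [0.25 0.49 0.05] 23.5
85 0.022 [-3.   1.5  6.7] [0.24 0.51 0.01] 23.7
```

View pics/turned.png

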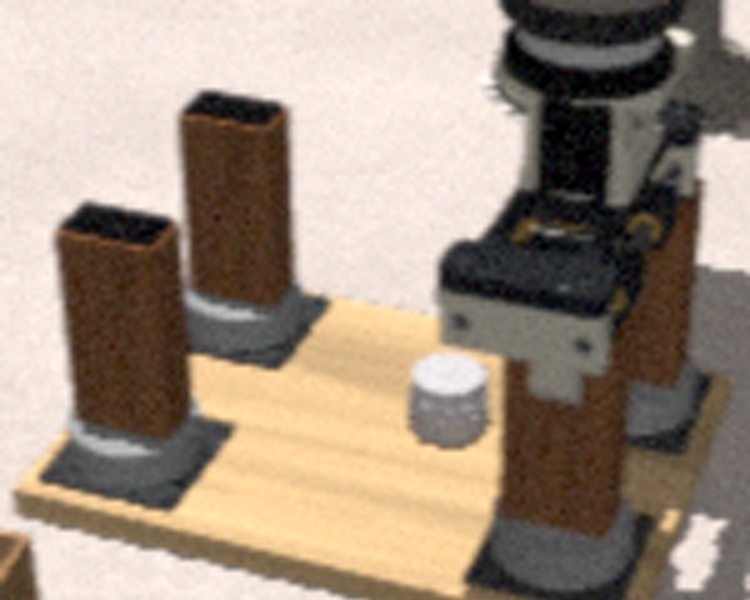

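The leg is home in the cup at the front right (px 565,450), with its wide face parallel to the board edge like the others. I'll release it, retreat and verify.

Run:
```python
from h import *
gripper_open(); sleep(.2); line_to([*CUP,.30],rate=.12)
movep([.145,-.505,.30],q(16)); sleep(.3)
t=snapshot("top");s=snapshot("scene"); st=read_state(); print(st["clock"],st["contact_force"],st["finger_gap"])
cv2.imwrite("pics/end.png",np.hstack([cv2.resize(crop(t,205,120,120,95,4),(400,316)),cv2.resize(crop(s,165,140,160,126,4),(400,316))]))
for o in ("tin","tape","hammer","driver"): print(o,[np.round(d["xyz"],3).tolist() for d in find_in(t,o)][:1])
# top-face edge angle of the loose leg: black face
for c in ((.6027,.0618),):
    im,g=rectify(t,c,.1645,.05); m=(im.astype(int).sum(2)<75).astype(np.uint8); n,l,sc,ce=cv2.connectedComponentsWithStats(m); i=1+sc[1:,4].argmax()
    print(cv2.minAreaRect(np.argwhere(l==i).astype(np.float32)),ce[i]*.0005-.05)
b=np.array([.5222,-.0514]); r=np.radians(-5.1)
for ex,ey in((-.07,.12),(.07,-.12),(-.07,-.12)):
    c=b+[np.cos(r)*ex-np.sin(r)*ey,np.sin(r)*ex+np.cos(r)*ey]
    im,g=rectify(t,c,.1645,.05); m=(im.astype(int).sum(2)<75).astype(np.uint8); n,l,sc,ce=cv2.connectedComponentsWithStats(m); i=1+sc[1:,4].argmax()
    print("fitted",cv2.minAreaRect(np.argwhere(l==i).astype(np.float32)),ce[i]*.0005-.05)
```

```text
29.7667 [-0.37361519 -0.2238395   0.03848263] 0.09179353806335977
tin []
tape [[0.645, 0.267, 0.048]]
hammer [[0.485, -0.438, 0.025]]
driver [[0.262, 0.271, 0.023]]
((95.06787872314453, 98.58537292480469), (88.30858612060547, 45.66008377075195), 82.47618103027344) [-0.00023116 -0.00170658]
fitted ((95.6689682006836, 100.52759552001953), (89.85520935058594, 47.917240142822266), 85.2363510131836) [ 0.00093548 -0.00037272]
fitted ((99.17094421386719, 102.61434936523438), (90.00989532470703, 43.34822082519531), 82.14668273925781) [ 0.00040844 -0.00017768]
fitted ((99.58180236816406, 103.50852966308594), (91.67478942871094, 43.786800384521484), 88.83085632324219) [ 0.00097279 -0.00018015]
```

View pics/end.png

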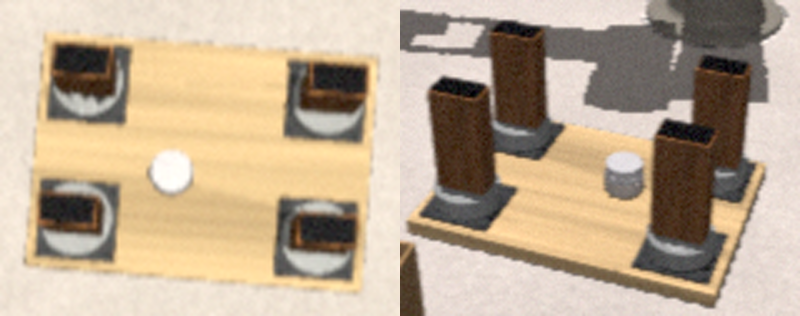

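All four legs match: the new one is at top left (85,65) in the overhead crop, upright, and measures within about 3° of the others. The tin is still in place.

```bash
python3 -c "
from bench import *
print(finish_job())"
```

```text
the job is handed in; nothing more can be done
None
```

The leg is fully home in the mount, turned to within about 3° of the fitted legs as measured in the top view, and released; I saw no other thing moved, and the job is handed in (its verdict was not reported).

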